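# Lock the blade block into the potato chipper

### The job

Get the potato chipper ready for work: press its blade block fully down until it is seated in the frame, then push the retaining pin through the hole in the block's flange and fully home, until its collar sits against the sleeve.

Things in the scene. Friction and masses are not known exactly. Their poses are not given: they have to be found in the camera images.
- chipper: frame of the potato chipper, fixed on the table: aluminium and steel, 230 mm long, 190 mm high, on four legs. Origin on the table top below the middle of the blade block; +x along the trough, away from the robot; +y left; z up. Two posts, at x = 0, y = -46 to -36 and 36 to 46 mm, carry the blade block. The pin's sleeve and the flange are on its right (-y) side.
- blade_block (a joint): how far the blade block is pressed down, in m: 0 is fully up, 0.030 is seated on a firm stop. The block is a snug fit: it stays wherever it is left and takes about 5 N to press down.
- block_top (a point): middle of the upper face of the blade block's top bar (level, 24 mm wide along chipper x, 108 mm long along y); below it hangs a steel frame with a grid of blades. Seated, this point is 198 mm above the table; it starts 18 to 30 mm higher. Nothing stands above it.
- block_eye (a point): centre of the 16 mm hole in the block's flange, on its outer face. The flange is an 8 mm plate, 30 mm wide, hanging from the right end of the top bar between sleeve and right post (chipper y = -60 to -52 mm). The hole is in line with the sleeve, 162 mm above the table, only when the block is seated; otherwise the flange bars the pin's way.
- sleeve_mouth (a point): centre of the outer mouth of the sleeve, a fixed tube of 24 mm outer diameter along chipper y, from y = -156 mm (this point) to -68 mm, axis 162 mm above the table. The pin is home when its collar touches this mouth. In line with it is a 16 mm hole through the right post.
- pin: loose retaining pin lying in the sleeve with 1.8 mm of play: steel rod, 12 mm diameter, 156 mm long over all, 0.1 to 0.17 kg. Origin on its axis at the inner face of its collar (22 mm diameter, 5 mm thick); +y along the rod to the tip, parallel to chipper +y within 2 degrees. It starts drawn back 29 to 40 mm from home and slides with about 1 N.
- pin_tip (a point): rounded tip of the pin, on its axis, 120 mm from the pin's origin. Home, it is through the flange and flush with the inner face of the right post, at chipper y = -36 mm.
- pin_knob (a point): outermost point of the ball knob (24 mm diameter) at the pin's outer end, on its axis, 36 mm behind the pin's origin, about 162 mm above the table, clear above the rims of the tubs. Push here, towards chipper +y.

How it is judged:
On the way, in this order (a step that is already met when the one before it is completed fails the run):
1. the blade block is pressed down onto its stop (value of joint blade_block above 0.028 m), for 0.2 s.
2. the pin is home: through the flange and into the post (y of pin_tip in the frame of chipper above -0.042 m and angle between the y axis of pin and the y axis of chipper, either way round below 0.08 rad), for 0.2 s.
At the end, for the whole second after the job is handed in: The blade block is down within 2 mm of its stop; the pin lies at rest along the sleeve's axis within 0.08 rad, its tip through the flange hole and in the post's hole, within 6 mm of flush with the post's inner face, and its collar within about 7 mm of the sleeve's mouth (all of step 2 and value of joint blade_block above 0.028 m and distance between pin and sleeve_mouth below 0.007 m and linear speed of pin below 0.02 m/s); the robot touches nothing.
It also fails if it takes over 35 s, if anything falls off the work surface, if the arm or the gripper's body presses on something with over 40 N, if the wrist force passes 120 N, or if a joint passes its speed limit or range.

### The arm

A 7-joint arm with a two-finger parallel gripper is mounted at the origin on a cart in front of the work surface, level with it; the furniture and walls round the work are solid. World frame = base frame: x ahead of the robot, y to its left, z up, the work surface at z = 0. Lengths are in m, angles in rad, forces in N, time in s.
With the tool pointing down it reaches from about 0.4 to 0.85 m from the base axis. Payload 10.4 kg.
Tool frame: the origin (TCP) lies on the centre line of the jaws, within the pads' length; the fingertips stand 22 mm ahead of it and the grasp point (between the pads) lies 3 mm ahead of it; z points along the fingers, y is the line along which they close (so a half turn about z gives the same grasp; the last joint's range is limited). The gripper opens to 87 mm and grips with 3 to 60 N. Pads are 19 mm wide; open, the fingers measure 117 mm over their backs; the gripper's body (75 mm by 190 mm) begins 51 mm behind the grasp point.
Start: joints at [-1.256, 0.332, -0.065, 1.46, 0.022, 1.35, -0.088], TCP at [0.207, 0.59, 0.245] pointing down, gripper open.
Joint ranges: [-2.6, 2.6], [-0.5, 2.12], [-1.47, 1.34], [0.16, 2.42], [-1.27, 4.41], [0.06, 2.06], [-2.6, 2.6]. Speed limits (rad/s): [2.22, 2.22, 2.79, 2.79, 3.14, 3.14, 3.14].

### API

Orientations are given as a unit quaternion [x, y, z, w].
In Python, from bench import r gives the robot as it stands.
- The arm moves only by the tool move_tool, called after "Emit:" in YAML: its name, and indented under it one key for each argument. Schema: {"type":"object","properties":{"steps":{"type":"array","items":{"type":"array","items":{"type":"number"},"minItems":5,"maxItems":5},"minItems":1,"maxItems":12},"clamp_n":{"type":"number"},"only":{"type":"string"},"quiet":{"type":"boolean"},"lines":{"type":"string"}},"required":["steps"],"additionalProperties":false}. steps is a list of rows, 1 to 12 of them, each of 5 numbers: dx, dy, dz in m, then a turn about the tool's z in rad, then the finger opening in m; each row is the pose to reach, as a shift and turn from the pose commanded when the call began, along the tool's axes at that moment; what a row does not reach only later rows make up. A row lasts 1/10 s, in which the tool goes at most 0.05 m and 0.15 rad, less where a joint would pass 70% of its speed; a pose out of reach is approached as far as the arm can. The fingers move at their own pace and stop on an object; clamp_n is the grip in N (left out, the last holds). Time passes only in rows, so rows that do not move let the fingers close. The tool returns the time, the measured TCP pose, the force, the opening and the grip force at its end. only (a regular expression) keeps the lines of the reply that match it, lines (a string "A,B") keeps lines A to B, and quiet returns only ok. Input that does not fit is refused with a message, and nothing moves.
- r.read_state(): the state, without advancing time (a new reading comes with each control period).
- r.camera(name): name is "scene" or "top" or "wrist"; returns a dict with "img" (420x560x3 uint8, red, green, blue), "fx", "fy", "cx", "cy" (pixels), "k1" (the pictures are not rectified: a ray, as slopes to the right and down, at radius r is drawn at 1 + k1 r^2 times it, then the intrinsics apply), "pose" (4x4, takes a point from camera to world coordinates). Camera axes: x right, y down, z forward; pixel columns grow to the right and rows downward; lengths in m; the calibration is good to about 2 mm. A picture is of the moment at which its call begins. There is no depth.
- r.close_job(): hands the job in; it is judged then, once.
The state is a dict: "time": time; "joint_positions": joint angles; "joint_vel": joint speeds; "joint_torque": joint torques, N m; "ee_pos": TCP position; "eef_rot": TCP orientation; "ft_force": force on the tool from outside, world axes, zero at the start; "torque": the same for the moment, N m; "width": finger opening in m; "grip_force": force on a finger pad.
Only numpy, scipy, OpenCV 4.12 (cv2) and the standard library are available. Lean on these libraries where they do the work, as an engineer would, in place of code of your own. Each camera call takes 0.05 s, during which the arm holds its last target. There are 200 camera calls.

## Working session

There is one attempt and no reset: what is moved stays moved. The work goes in short steps, Python scripts to look and compute and a tool call to move; the robot and the scene stay as the last step left them, time stands still between calls to the robot, and variables do not carry over. Pictures are saved under pics/ and viewed, at most 10 in all, crops included, and the job is handed in when it is done.

```bash
ls; mkdir -p pics
```

Create h.py:
```python
import numpy as np, cv2
from bench import r
from scipy.spatial.transform import Rotation as R
def ray(c,u,v):
    K=np.array([[c["fx"],0,c["cx"]],[0,c["fy"],c["cy"]],[0,0,1.]])
    d=np.array([(u-c["cx"])/c["fx"],(v-c["cy"])/c["fy"]]); s=d.copy()
    for _ in range(20): s=d/(1+c["k1"]*(s@s))
    P=np.array(c["pose"]); w=P[:3,:3]@np.array([s[0],s[1],1.]); return P[:3,3],w/np.linalg.norm(w)
def onz(c,u,v,z):
    o,d=ray(c,u,v); return o+d*(z-o[2])/d[2]
def tri(rays):
    A=sum(np.eye(3)-np.outer(d,d) for o,d in rays); b=sum((np.eye(3)-np.outer(d,d))@o for o,d in rays)
    return np.linalg.solve(A,b)
def proj(c,p):
    P=np.array(c["pose"]); q=P[:3,:3].T@(np.array(p)-P[:3,3]); s=q[:2]/q[2]; s=s*(1+c["k1"]*(s@s))
    return [c["fx"]*s[0]+c["cx"],c["fy"]*s[1]+c["cy"]]
```

Run:
```python
from h import *
for n in ["scene","top"]:
    c=r.camera(n); cv2.imwrite(f"pics/{n}0.png",c["img"][:,:,::-1]); print(n,c["fx"],c["k1"],np.round(c["pose"],3).tolist())
s=r.read_state(); print(s["time"],s["ee_pos"],s["eef_rot"],R.from_quat(s["eef_rot"]).as_matrix().round(3))
```

```text
bench.py
pics
scene 462.6770873489251 -0.13322781778195852 [[0.885, -0.197, 0.421, 0.134], [-0.465, -0.42, 0.779, -0.499], [0.024, -0.886, -0.464, 0.528], [0.0, 0.0, 0.0, 1.0]]
top 500.26936927943115 -0.16775907325827136 [[-0.006, -0.985, 0.173, 0.37], [-1.0, 0.007, 0.009, 0.149], [-0.01, -0.173, -0.985, 1.01], [0.0, 0.0, 0.0, 1.0]]
0.1 [0.20704423 0.58939989 0.24385233] [ 1.68079821e-01  9.85773205e-01 -5.97909839e-04 -7.29470886e-05] [[-0.943  0.331 -0.   ]
 [ 0.331  0.943 -0.001]
 [-0.    -0.001 -1.   ]]
```

View pics/scene0.png

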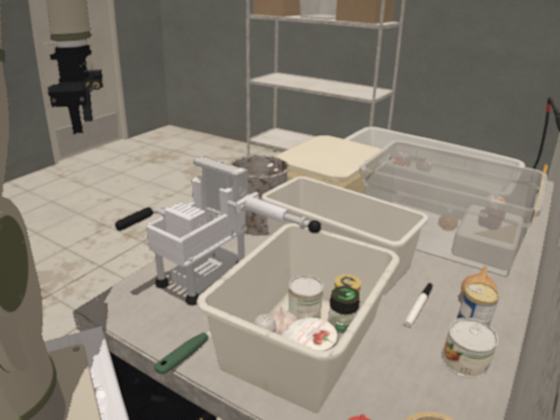

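View pics/top0.png

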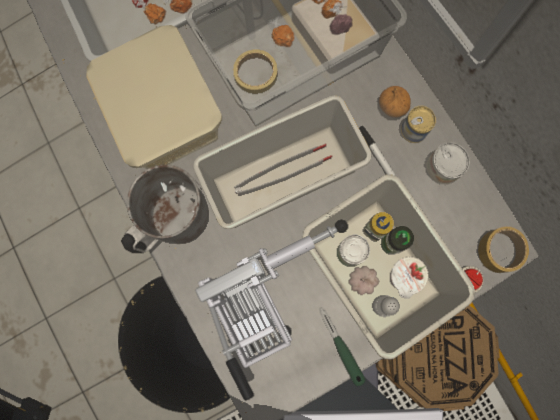

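The scene view shows the chipper with its raised block near (220,180) and the black knob at about (315,226). In the top view the bar is around (200–272, 255–297) and the knob at (341,227). I'll enlarge both.

Run:
```python
import cv2
a=cv2.imread("pics/top0.png")[210:320,185:360]; b=cv2.imread("pics/scene0.png")[145:255,170:345]
cv2.imwrite("pics/z.png",cv2.resize(cv2.vconcat([a,b]),None,fx=2.7,fy=2.7,interpolation=cv2.INTER_CUBIC))
```

```text
(no output)
```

View pics/z.png

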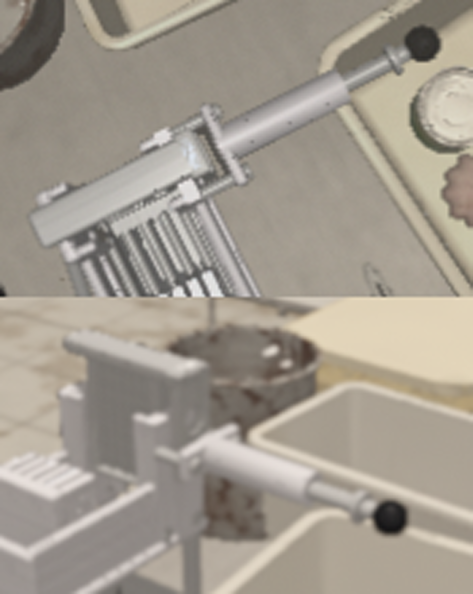

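The bar's ends in the top view are at about (199,295) and (261,266). The sleeve mouth is near (313,243) and the knob near (342,226).

Run:
```python
from h import *
C={n:r.camera(n) for n in ["scene","top"]}
k={}
for n,(x,y) in {"scene":(315,226),"top":(341,227)}.items():
    m=(C[n]["img"].max(2)<60).astype(np.uint8); m2=np.zeros_like(m); m2[y-14:y+14,x-14:x+14]=m[y-14:y+14,x-14:x+14]
    M=cv2.moments(m2,True); k[n]=(M["m10"]/M["m00"],M["m01"]/M["m00"]); print(n,k[n],M["m00"])
kc=tri([ray(C[n],*k[n]) for n in k]); print("knob",kc, onz(C["top"],*k["top"],.162))
t=C["top"]
f=lambda X,Y:(185+X/2.7,210+Y/2.7)
a=onz(t,*f(345,88),.162); z=.222
L=onz(t,*f(38,230),z);Rr=onz(t,*f(206,152),z)
print("mouth",a,"L",L,"R",Rr,np.linalg.norm(L-Rr),"mid",(L+Rr)/2)
ang=lambda v:np.degrees(np.arctan2(v[1],v[0]))
print("dir+y bar",ang(L-Rr),"knob->mouth",ang(a-kc),"knob->barmid",ang((L+Rr)/2-kc))
c=C["scene"]; g=lambda X,Y:(170+X/2.7,145+(Y-297)/2.7)
p=tri([ray(t,*f(217,168)),ray(c,*g(208,372))]);print("near right corner",p)
p=tri([ray(t,*f(30,213)),ray(c,*g(88,330))]);print("far left corner?",p)
p=tri([ray(t,*f(45,247)),ray(c,*g(64,342))]);print("near left corner?",p)
s=r.read_state();print(s["time"])
```

```text
scene (314.050505050505, 226.34343434343435) 99.0
top (340.8958333333333, 225.69791666666666) 96.0
knob [0.49706084 0.05670957 0.1609639 ] [0.4976778  0.05641926 0.162     ]
mouth [0.46894359 0.10517309 0.162     ] L [0.37978399 0.28782936 0.222     ] R [0.42499183 0.18983936 0.222     ] 0.10791565515361401 mid [0.40238791 0.23883436 0.222     ]
dir+y bar 114.76631212420475 knob->mouth 120.12116542769436 knob->barmid 117.46651518232335
near right corner [0.42320047 0.18033243 0.22098023]
far left corner? [0.39003974 0.2936294  0.21632889]
near left corner? [0.36988109 0.28503049 0.21367193]
0.2
```

Emit:
move_tool:
  steps:
    - [0, 0, -0.05, 0, 0]
    - [-0.05, -0.04, -0.05, 0.13, 0]
    - [-0.1, -0.08, -0.05, 0.26, 0]
    - [-0.14, -0.12, -0.05, 0.39, 0]
    - [-0.18, -0.16, -0.05, 0.52, 0]
    - [-0.22, -0.2, -0.05, 0.65, 0]
    - [-0.26, -0.235, -0.05, 0.78, 0]
    - [-0.3, -0.266, -0.05, 0.78, 0]
    - [-0.3, -0.266, -0.05, 0.78, 0]
    - [-0.3, -0.266, -0.05, 0.78, 0]
    - [-0.3, -0.266, -0.05, 0.78, 0]
  clamp_n: 20

```text
time: 1.3
ee_pos: [0.4024, 0.2385, 0.2946]
eef_rot: [0.531, 0.847, 0.0, -0.0]
ft_force: [-1.4, 0.4, 0.9]
width: 0.007
grip_force: 0.0
```

Run:
```python
from h import *
for n in ["wrist","scene"]:
    c=r.camera(n); cv2.imwrite(f"pics/{n}1.png",c["img"][:,:,::-1])
    for q in ([.402,.239,.222],[.49706,.0567,.161]): print(n,proj(c,q))
s=r.read_state();print(s["time"],R.from_quat(s["eef_rot"]).as_matrix().round(3))
```

```text
wrist [np.float64(281.58848911571795), np.float64(233.26171485480165)]
wrist [np.float64(288.50945070647197), np.float64(420.94297922467837)]
scene [np.float64(218.5364002124396), np.float64(163.00677673934723)]
scene [np.float64(314.5737230755416), np.float64(226.2528207624673)]
1.4 [[-0.439  0.898 -0.   ]
 [ 0.898  0.439  0.   ]
 [ 0.    -0.    -1.   ]]
```

View pics/wrist1.png

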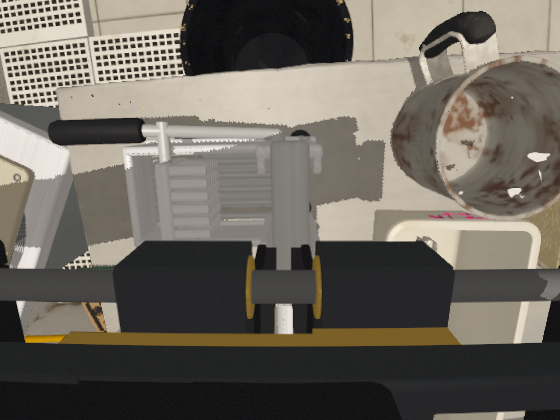

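The wrist view shows the bar running nearly vertically at columns about 272–310 (rows 140–240), with fingers closed above it. The bar is therefore a little right of my estimate; I'll check its edges.

Run:
```python
from h import *
c=r.camera("wrist"); g=c["img"].mean(2)
for v in (160,185,210,230): print(v,g[v,262:320:2].astype(int).tolist())
yaw=np.radians(26); ex=np.array([np.cos(yaw),np.sin(yaw)])
b=np.array([.402,.239])
for u,v in ((271,160),(309,160),(271,230),(309,230),(290,138)): 
  p=onz(c,u,v,.221); print(u,v,p,"along x",(p[:2]-b)@ex,"along y",(p[:2]-b)@[-ex[1],ex[0]])
```

Run:
```python
import cv2
a=cv2.imread("pics/wrist1.png")[130:240,230:350]
cv2.imwrite("pics/w1z.png",cv2.resize(a,None,fx=5,fy=5,interpolation=cv2.INTER_CUBIC))
```

```text
160 [144, 140, 142, 137, 129, 117, 121, 124, 124, 124, 125, 128, 127, 127, 125, 124, 125, 128, 128, 126, 125, 124, 121, 116, 126, 138, 132, 141, 144]
185 [125, 124, 125, 125, 124, 112, 119, 124, 124, 124, 124, 127, 127, 127, 125, 125, 124, 126, 128, 126, 124, 123, 120, 115, 109, 110, 110, 111, 110]
210 [107, 107, 106, 108, 108, 109, 119, 123, 124, 123, 124, 126, 125, 127, 126, 123, 124, 127, 126, 125, 124, 124, 121, 115, 52, 110, 109, 109, 193]
230 [126, 126, 127, 127, 123, 119, 118, 122, 123, 122, 123, 125, 124, 126, 125, 123, 124, 125, 126, 124, 124, 124, 121, 117, 125, 128, 127, 112, 145]
271 160 [0.37533204 0.27889125 0.221     ] along x -0.006481829950595919 along y 0.04754448132781645
309 160 [0.39568685 0.28887017 0.221     ] along x 0.01618741948130081 along y 0.04759052088004453
271 230 [0.39415399 0.23965022 0.221     ] along x -0.006766909500333298 along y 0.0040238745484819025
309 230 [0.41551293 0.25011343 0.221     ] along x 0.01701714900228002 along y 0.004065004993606742
290 138 [0.37979299 0.29542166 0.221     ] along x 0.004774101206667301 along y 0.060446358890217156
```

View pics/w1z.png

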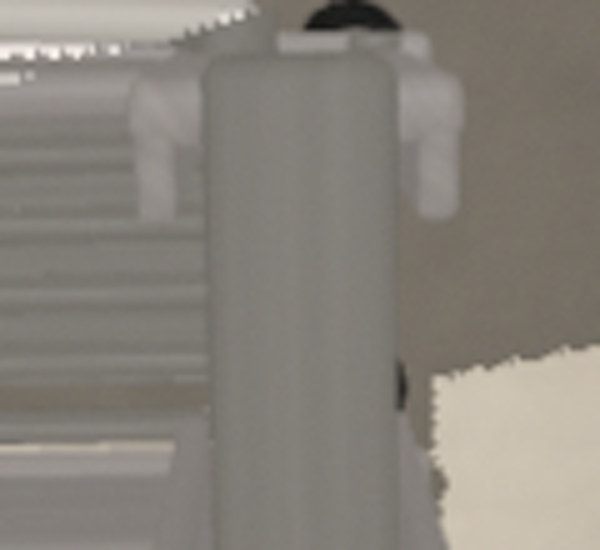

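The bar is 23–24 mm wide and aligned with the tool. Its axis is about 4 mm further along tool +y, which agrees with the knob line. I'll shift and press.

Emit:
move_tool:
  steps:
    - [0.005, 0.004, 0.03, 0, 0]
    - [0.005, 0.004, 0.045, 0, 0]
    - [0.005, 0.004, 0.05, 0, 0]
    - [0.005, 0.004, 0.055, 0, 0]
    - [0.005, 0.004, 0.06, 0, 0]
    - [0.005, 0.004, 0.065, 0, 0]
    - [0.005, 0.004, 0.069, 0, 0]
    - [0.005, 0.004, 0.072, 0, 0]
    - [0.005, 0.004, 0.072, 0, 0]

```text
time: 2.35
ee_pos: [0.4036, 0.2458, 0.2225]
eef_rot: [0.53, 0.848, 0.0, 0.0]
ft_force: [-0.5, 0.6, 1.4]
width: 0.0006
grip_force: 0.6
```

Emit:
move_tool:
  steps:
    - [0, 0, 0.001, 0, 0]
    - [0, 0, 0.002, 0, 0]
    - [0, 0, 0.003, 0, 0]
    - [0, 0, 0.004, 0, 0]

```text
time: 2.75
ee_pos: [0.4037, 0.2457, 0.2203]
eef_rot: [0.53, 0.848, 0.001, 0.0]
ft_force: [-8.8, -5.7, 27.1]
width: 0.0008
grip_force: 13.8
```

Emit:
move_tool:
  steps:
    - [0, 0, 0.001, 0, 0]
    - [0, 0, 0.001, 0, 0]
    - [0, 0, 0.001, 0, 0]
    - [0, 0, -0.03, 0, 0]
    - [0, 0, -0.06, 0, 0]
    - [-0.05, 0, -0.06, 0, 0]
    - [-0.1, 0, -0.06, 0, 0]
    - [-0.15, 0, -0.06, 0, 0]
    - [-0.2, 0, -0.06, 0, 0]
    - [-0.25, 0, -0.06, 0, 0]
    - [-0.255, 0, -0.06, 0, 0]
    - [-0.255, 0, -0.06, 0, 0]

```text
time: 3.95
ee_pos: [0.5152, 0.0142, 0.278]
eef_rot: [0.532, 0.847, -0.001, -0.0]
ft_force: [-0.1, 0.3, -0.6]
width: 0.0007
grip_force: 0.0
```

Run:
```python
from h import *
C={n:r.camera(n) for n in ["scene","top","wrist"]}
cv2.imwrite("pics/s2.png",cv2.resize(C["scene"]["img"][130:270,150:350,::-1],None,fx=3,fy=3)); cv2.imwrite("pics/w2.png",C["wrist"]["img"][:,:,::-1])
k={}
for n,(x,y) in {"scene":(315,226),"top":(341,227)}.items():
    m=(C[n]["img"].max(2)<60).astype(np.uint8); m2=np.zeros_like(m); m2[y-14:y+14,x-14:x+14]=m[y-14:y+14,x-14:x+14]
    M=cv2.moments(m2,True); k[n]=(M["m10"]/M["m00"],M["m01"]/M["m00"]); print(n,k[n],M["m00"])
print("knob proj wrist",proj(C["wrist"],[.49706,.0567,.161]))
```

```text
scene (313.99029126213594, 226.0873786407767) 103.0
top (340.7962962962963, 225.62962962962962) 108.0
knob proj wrist [np.float64(284.33541471070544), np.float64(158.0670923721215)]
```

View pics/w2.png

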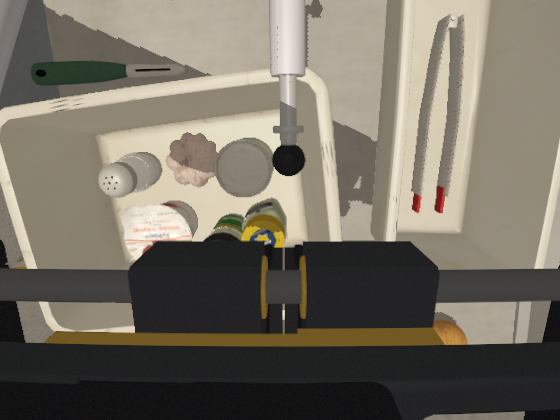

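View pics/s2.png

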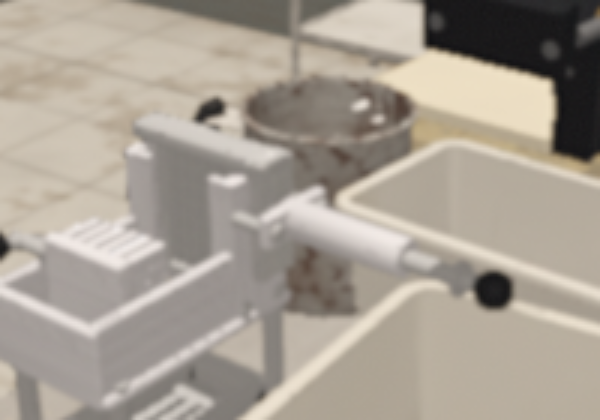

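The block is down. In the wrist view the knob is at (289,159), about 3 mm right of the finger seam (column 284), and the pin is drawn back about 37 mm. I'll descend behind the knob and push.

Emit:
move_tool:
  steps:
    - [0, 0.003, 0.04, 0, 0]
    - [0, 0.003, 0.08, 0, 0]
    - [0, 0.003, 0.104, 0, 0]
    - [0, 0.003, 0.104, 0, 0]
    - [0.01, 0.003, 0.104, 0, 0]
    - [0.015, 0.003, 0.104, 0, 0]
    - [0.02, 0.003, 0.104, 0, 0]
    - [0.025, 0.003, 0.104, 0, 0]
    - [0.03, 0.003, 0.104, 0, 0]
    - [0.035, 0.003, 0.104, 0, 0]
    - [0.04, 0.003, 0.104, 0, 0]
    - [0.045, 0.003, 0.104, 0, 0]

```text
time: 5.3
ee_pos: [0.4979, 0.0583, 0.1746]
eef_rot: [0.53, 0.848, 0.0, 0.0]
ft_force: [0.8, -1.2, 0.0]
width: 0.0004
grip_force: 0.7
```

Run:
```python
from h import *
c=r.camera("wrist");cv2.imwrite("pics/w3.png",c["img"][:,:,::-1])
```

```text
(no output)
```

View pics/w3.png

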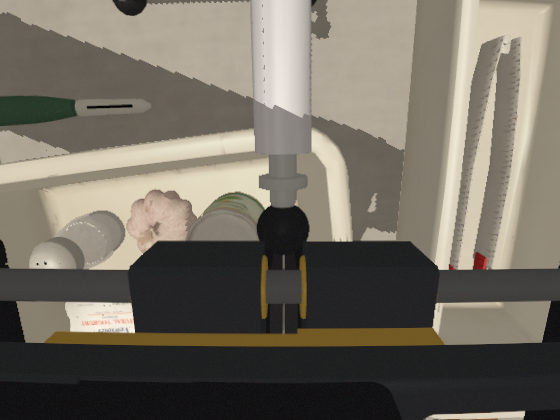

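The knob at (283,229) is centred on the fingers, and the gap from collar to mouth (rows 152–177) is about 12 mm. I'll continue slowly.

Emit:
move_tool:
  steps:
    - [0.003, 0, 0, 0, 0]
    - [0.006, 0, 0, 0, 0]
    - [0.009, 0, 0, 0, 0]
    - [0.011, 0, 0, 0, 0]
    - [0.012, 0, 0, 0, 0]
    - [0.012, 0, 0, 0, 0]

```text
time: 5.95
ee_pos: [0.4933, 0.0677, 0.1746]
eef_rot: [0.531, 0.848, -0.0, 0.001]
ft_force: [3.9, -5.5, -0.8]
width: 0.0006
grip_force: 3.0
```

Emit:
move_tool:
  steps:
    - [0.001, 0, 0, 0, 0]
    - [0.002, 0, 0, 0, 0]
    - [0.003, 0, 0, 0, 0]

```text
time: 6.25
ee_pos: [0.4931, 0.068, 0.1747]
eef_rot: [0.532, 0.847, -0.001, 0.003]
ft_force: [10.5, -15.5, -3.3]
width: 0.0003
grip_force: 8.6
```

Run:
```python
from h import *
w=r.camera("wrist")["img"];s=r.camera("scene")["img"]
a=cv2.resize(w[60:250,200:380],(540,570))[:, :400]
b=cv2.resize(s[130:270,150:350],None,fx=2,fy=2,interpolation=cv2.INTER_CUBIC)
o=np.zeros((570,800,3),np.uint8);o[:,:400]=a;o[:280,400:]=b
cv2.imwrite("pics/w4.png",o[:,:,::-1])
```

```text
(no output)
```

View pics/w4.png

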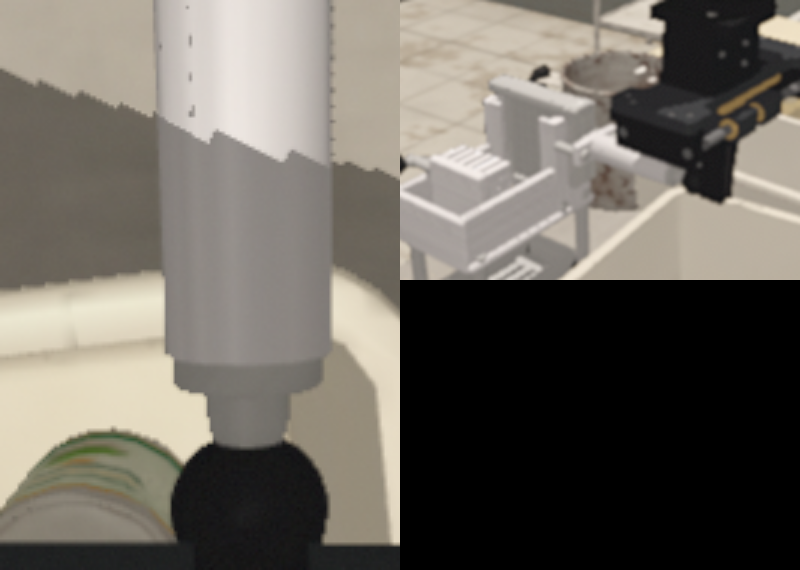

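The collar sits flush against the sleeve mouth (crop row 360), so the pin is home. I'll back off straight, then hand in.

Emit:
move_tool:
  steps:
    - [0, 0, 0, 0, 0]
    - [-0.01, 0, 0, 0, 0]
    - [-0.04, 0, 0, 0, 0]
    - [-0.05, 0, -0.04, 0, 0]
    - [-0.05, 0, -0.09, 0, 0]
    - [-0.05, 0, -0.1, 0, 0]
    - [-0.05, 0, -0.1, 0, 0]
    - [-0.05, 0, -0.1, 0, 0]

```text
time: 7.15
ee_pos: [0.5128, 0.0269, 0.2734]
eef_rot: [0.53, 0.848, -0.0, -0.001]
ft_force: [-0.0, 0.9, -0.4]
width: 0.0007
grip_force: 0.0
```

Run:
```python
from h import *
w=r.camera("wrist")["img"];s=r.camera("scene")["img"]
o=np.hstack([cv2.resize(w[0:200,200:380],(450,500)),cv2.resize(s[145:255,220:335],(350,335))[:335].copy() if 0 else cv2.resize(s[130:270,200:340],(350,500))])
cv2.imwrite("pics/w5.png",o[:,:,::-1])
```

```text
(no output)
```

View pics/w5.png

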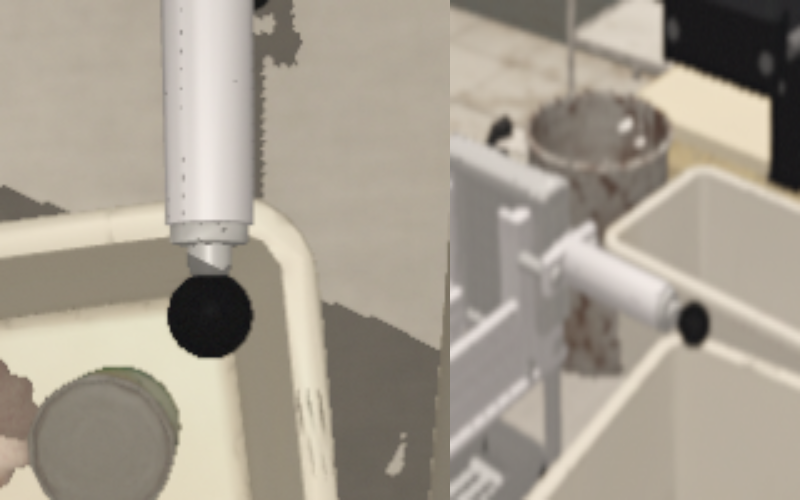

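The collar is still flush with the sleeve mouth (row 225 on the left), the block is down, and the robot is clear.

```bash
python3 -c "
from bench import r
print(r.close_job())"
```

```text
the job is handed in; nothing more can be done
None
```

The job is handed in at about 7 s: the blade block is pressed onto its stop, the pin's collar is flush with the sleeve mouth, and the arm is clear; the judge's verdict was not shown.

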